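# Press open the tea-glass box

### The arm

A 6-joint arm with a two-finger parallel gripper is mounted at the origin on a cart in front of the work surface, level with it; the furniture and walls round the work are solid. World frame = base frame: x ahead of the robot, y to its left, z up, the work surface at z = 0. Lengths are in m, angles in rad, forces in N, time in s.
With the tool pointing down it reaches from about 0.35 to 0.85 m from the base axis. Payload 8.1 kg.
Tool frame: the origin (TCP) lies at the very end of the fingers, on their centre line; the grasp point (between the pads) lies robot.grip_point_offset behind it (robot.grip_point_offset is the distance from the TCP to the grasp point, in m); z points along the fingers, y is the line along which they close (so a half turn about z gives the same grasp; the last joint's range is limited). The gripper opens to 93 mm and grips with 3 to 60 N. Pads are 15 mm wide; open, the fingers measure 128 mm over their backs; the gripper's body (75 mm by 188 mm) begins 65 mm behind the grasp point.
Start: joints at [-1.417, 0.13, 1.488, -0, 1.523, -0.085], TCP at [0.142, -0.583, 0.186] pointing down, gripper open.
Joint ranges: [-2.96, 2.96], [-0.89, 2.26], [0.02, 2.5], [-1.34, 4.48], [0, 2.73], [-2.66, 2.66]. Speed limits (rad/s): [2.39, 2.39, 2.79, 3.14, 3.14, 3.14].

### API

Orientations are given as a rotation vector (axis times angle).
In Python, from plant import robot, eyes gives the robot as it stands. The module is installed in compiled form; this text tells all that it offers.
- The arm moves only by the tool apply_moves, never from a script. Its argument "steps" is one flat list of numbers, 7 for each row, row after row: the shift along the tool's x, y, z in units of 30 mm (1.0 is 30 mm), then the turn, a rotation vector about the tool's x, y, z in units of 6 degrees (1.0 is 6 degrees), then the opening in per cent of the stroke, from 0 (shut) to 100 (fully open). In form: [dx, dy, dz, ax, ay, az, fingers, dx, dy, dz, ax, ay, az, fingers, ...]. A call has 1 to 12 rows; each row shifts and turns the commanded pose from where the row before left it, along the tool's axes as they then stand; what a row does not reach is not made up. A row lasts 1/12 s, in which the tool goes at most 41.7 mm and 7.16 degrees, less where a joint would pass 70% of its speed; a pose out of reach is approached as far as the arm can. A call is refused whole if a number of a shift passes 1 or a number of a turn 1, either way. A call with a gripper value outside its range is refused whole. The fingers move at their own pace and stop on an object; "grip_force" is the grip in N (left out, the last holds). Time passes only in rows, so rows that do not move let the fingers close. It gives the time, the measured TCP pose, the force, the opening and the grip force at its end, in the units of the state.
- robot.read_state(): the state, without advancing time (a new reading comes with each control period).
- eyes.read_camera(name): name is "side" or "top" or "wrist"; returns the picture (384x512x3 uint8, red, green, blue); there is no depth.
- eyes.calibration(name): a dict with "K" (3x3 intrinsics, pixels), "R" (3x3) and "t" (3): a world point X has camera coordinates R X + t. Camera axes: x right, y down, z forward; pixel columns grow to the right and rows downward; lengths in m; the calibration is good to about 2 mm. A picture is of the moment at which its call begins: read the wrist's pose just before it. calibration takes no time and is no camera call; for the wrist camera it gives the pose at the moment of the call.
- robot.close_job(): hands the job in; it is judged then, once.
Trained networks look in the newest picture that a camera, given by its name, has taken for a name from the list of things; names that differ only in an ending like _2 or _b are one class to them, and where a whole thing is asked for, a point or a joint stands for the part that bears it (a point fixed in the world has none). Each returns a list of dicts, best first, with "conf" (0 to 1); they miss things now and then, are a little off and sometimes report something else, mostly with a low value. They report only what shows in the picture. A call takes as long as a camera call.
- eyes.search_frame(camera, thing): "rect" ([left, top, width, height] in pixels, round what is visible of it).
- eyes.place_of(camera, thing): "xy" ([column, row] in pixels: a listed point, or the origin of a listed thing).
The state is a dict: "t": time; "q": joint angles; "dq": joint speeds; "joint_torque": joint torques, N m; "tool_pos": TCP position; "orientation": TCP orientation; "force": force on the tool from outside, world axes, zero at the start; "wrist_torque": the same for the moment, N m; "opening": finger opening in m; "gripper_force": force on a finger pad.
Only numpy, scipy, OpenCV 4.12 (cv2) and the standard library are available. Lean on these libraries where they do the work, as an engineer would, in place of code of your own. Each camera call takes 0.05 s, during which the arm holds its last target. There are 200 camera calls.

### The job

Two push-to-open boxes of tea glasses stand on the worktop: open the one with the dark wooden lid. Press its lid down with the fingertips right on the brass disc and take the hand away so that the catch lets the lid spring ajar by itself, then push the lid on with the fingers until it leans back fully open, and leave it so. Do not press or open the white-lidded box, and do not shift, tip or pick up the mug, the cup or the glass standing around.

Things in the scene. Friction and masses are not known exactly. Their poses are not given: they have to be found in the camera images.
- dark_box: push-to-open box, pale wood, 160 x 150 mm and 92 mm high, with a dark wooden lid; fixed to the worktop. Origin: centre of its underside; its x axis points from the front of the box to its back (hinge side), z up
- dark_box_lid (a joint): angle of the dark wooden lid, rad: 0 latched shut, negative pressed down, positive open, 1.75 the stop, leaning back past upright. The lid is 148 mm from hinge to front edge, 128 mm wide, 12 mm thick, flush between the box's side walls. Once freed, a spring raises it by itself to about 0.5 rad; from there a stiff hinge (1 to 2 N at the edge) keeps it wherever it is pushed
- dark_box_press (a point): centre of the top of the brass disc (24 mm across, 3 mm proud) on the dark wooden lid, on its midline 22 mm behind its front edge; moves with the lid. Pressing it down 5 mm (3 to 4 N) frees the catch below, a firm stop follows at 7 mm; the lid rises as the finger leaves. Pressed too little it may stay 3 mm down: press again. Once freed it does not catch again
- dark_box_edge (a point): middle of the lower front edge of the dark wooden lid; moves with the lid; it is some 70 mm higher when the lid is ajar
- dark_box_hinge (a point): middle of the dark wooden lid's hinge line, level with the lid's underside, 148 mm from dark_box_edge; the line runs along the box's y axis
- white_box: push-to-open box, pale wood, 160 x 150 mm and 92 mm high, with a white lid; fixed to the worktop. Origin: centre of its underside; its x axis points from the front of the box to its back (hinge side), z up
- white_box_lid (a joint): angle of the white lid, rad: 0 latched shut, negative pressed down, positive open, 1.75 the stop, leaning back past upright. The lid is 148 mm from hinge to front edge, 128 mm wide, 12 mm thick, flush between the box's side walls. Once freed, a spring raises it by itself to about 0.5 rad; from there a stiff hinge (1 to 2 N at the edge) keeps it wherever it is pushed
- white_box_press (a point): centre of the top of the brass disc (24 mm across, 3 mm proud) on the white lid, on its midline 22 mm behind its front edge; moves with the lid. Pressing it down 5 mm (3 to 4 N) frees the catch below, a firm stop follows at 7 mm; the lid rises as the finger leaves. Pressed too little it may stay 3 mm down: press again. Once freed it does not catch again
- white_box_edge (a point): middle of the lower front edge of the white lid; moves with the lid; it is some 70 mm higher when the lid is ajar
- white_box_hinge (a point): middle of the white lid's hinge line, level with the lid's underside, 148 mm from white_box_edge; the line runs along the box's y axis
- mug: teal mug with a handle, 68 x 99 mm, 73 mm high, loose bystander; origin: centre of its underside, z up
- cup: clear glass coffee cup with a handle, 45 x 77 mm, 51 mm high, loose bystander; origin: centre of its underside, z up
- tea_glass: small amber tea glass, 39 mm across, 52 mm high, loose bystander; origin: centre of its underside, z up

How it is judged:
By the outcome, as a careful person would: the job done as asked, in the order asked, and still so for the second after the job is handed in, with the robot touching nothing.
It also fails if it takes over 48 s, if anything falls off the work surface, if the arm or the gripper's body presses on something with over 40 N, if the wrist force passes 120 N, or if a joint passes its speed limit or range.

## Working session

There is one attempt and no reset: what is moved stays moved. The work goes in short steps, Python scripts to look and compute and a tool call to move; the robot and the scene stay as the last step left them, time stands still between calls to the robot, and variables do not carry over. Pictures are saved under pics/ and viewed, at most 10 in all, crops included, and the job is handed in when it is done.

Besides the shell and the picture viewer there is one more tool, called after "Request:" as name(argument=value, ...) on one line, values as JSON. apply_moves: Moves the arm, as the interface text tells. Its arguments: {"type":"object","properties":{"steps":{"type":"array"},"grip_force":{"type":"number"}},"required":["steps"]}

```bash
mkdir -p pics; cat > h.py <<'E'
import numpy as np,cv2
from plant import robot,eyes
def ray(cam,xy):
    c=eyes.calibration(cam);K,R,t=map(np.array,(c["K"],c["R"],c["t"]))
    return -R.T@t, R.T@np.linalg.solve(K,[xy[0],xy[1],1])
def atz(cam,xy,z):
    o,d=ray(cam,xy);return o+d*(z-o[2])/d[2]
def tri(l):
    A=0;b=0
    for cam,xy in l:
        o,d=ray(cam,xy);d=d/np.linalg.norm(d);P=np.eye(3)-np.outer(d,d);A=A+P;b=b+P@o
    return np.linalg.solve(A,b)
E
python3 - <<'E'
from h import *
ims={c:eyes.read_camera(c) for c in("side","top")}
cv2.imwrite("pics/a.png",cv2.cvtColor(cv2.resize(np.vstack([ims["side"],ims["top"]]),(450,600*1))if 0 else np.hstack([cv2.resize(ims[c],(400,300)) for c in ims]),cv2.COLOR_RGB2BGR))
cv2.imwrite("pics/top.png",cv2.cvtColor(ims["top"],cv2.COLOR_RGB2BGR))
cv2.imwrite("pics/side.png",cv2.cvtColor(ims["side"],cv2.COLOR_RGB2BGR))
Z={"press":.095,"edge":.08,"hinge":.08}
np.set_printoptions(precision=3,suppress=True)
for n in["dark_box_press","dark_box_edge","dark_box_hinge","white_box_press","white_box_hinge","mug","cup","tea_glass"]:
    g=[]
    for c in("top","side"):
        r=eyes.place_of(c,n)
        for k in r[:2]: print(n,c,np.round(k["xy"]),round(k["conf"],2),atz(c,k["xy"],Z.get(n.split("_")[-1],0)))
        if r:g.append((c,r[0]["xy"]))
    if len(g)==2:print("   tri",tri(g))
s=robot.read_state();print(s["t"],s["tool_pos"],s["orientation"],robot.grip_point_offset)
E
```

```text
dark_box_press top [314. 196.] 0.79 [ 0.508 -0.226  0.095]
dark_box_press side [277. 218.] 0.95 [ 0.51  -0.233  0.095]
dark_box_press side [257. 201.] 0.2 [ 0.507 -0.112  0.095]
   tri [ 0.51  -0.228  0.091]
dark_box_edge top [317. 195.] 0.78 [ 0.511 -0.236  0.08 ]
dark_box_edge side [274. 223.] 0.95 [ 0.496 -0.234  0.08 ]
   tri [ 0.505 -0.233  0.076]
dark_box_hinge top [327. 152.] 0.78 [ 0.647 -0.273  0.08 ]
dark_box_hinge side [314. 216.] 0.9 [ 0.639 -0.283  0.08 ]
dark_box_hinge side [325. 276.] 0.72 [ 0.483 -0.523  0.08 ]
   tri [ 0.648 -0.275  0.071]
white_box_press top [167. 216.] 0.7 [0.452 0.232 0.095]
white_box_press top [246. 180.] 0.43 [ 0.56  -0.012  0.095]
white_box_hinge top [165. 177.] 0.67 [0.574 0.241 0.08 ]
white_box_hinge top [316. 178.] 0.54 [ 0.566 -0.234  0.08 ]
mug top [245. 180.] 0.65 [ 0.566 -0.01   0.   ]
mug side [312. 217.] 0.64 [ 0.702 -0.208  0.   ]
mug side [258. 204.] 0.58 [ 0.57  -0.017  0.   ]
   tri [ 0.661 -0.083 -0.062]
cup top [109. 219.] 0.78 [0.443 0.445 0.   ]
tea_glass top [383. 185.] 0.62 [ 0.544 -0.475  0.   ]
tea_glass side [324. 277.] 0.69 [ 0.531 -0.473  0.   ]
   tri [ 0.539 -0.473 -0.003]
0.9 [ 0.142 -0.583  0.186] [3.119 0.374 0.   ] 0.0188
```

View pics/top.png

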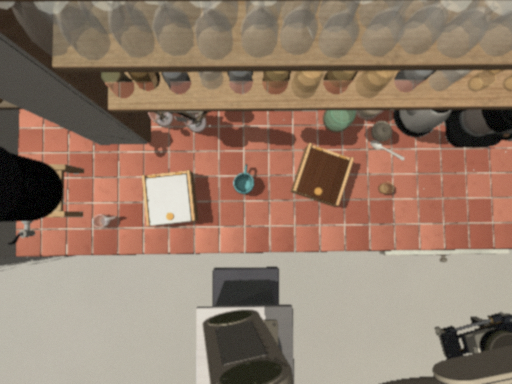

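View pics/side.png

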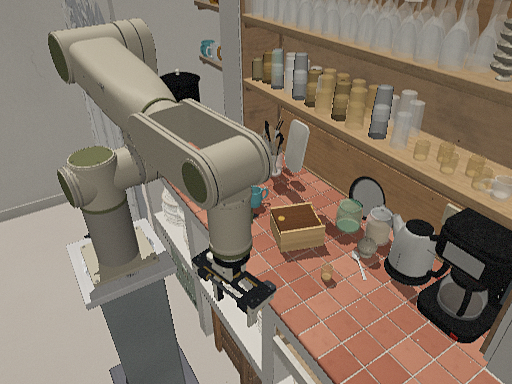

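The top view shows the dark-lidded box at about (323,176), with its brass disc at (319,191) on the front side. The white-lidded box is at (168,198), the mug at (244,183) and the amber glass at (386,188). The side view agrees. The network's press pixel is about 6 px off, so I take the press point near (0.526,-0.241) and box yaw near -0.29. I'll approach and refine with the wrist camera.

Request:
apply_moves(steps=[1,-0.55,0,0,0,0,0,1,-0.55,0,0,0,0,0,1,-0.55,0,0,0,0,0,1,-0.55,0,0,0,0,0,1,-0.55,0,0,0,0,0,1,-0.55,0,0,0,0,0,1,-0.55,0,0,0,0,0,1,-0.55,0,0,0,0,0,1,-0.55,0,0,0,0,0,1,-0.55,0,0,0,0,0,1,-0.55,0,0,0,0,0,0,0,0,0,0,0,0], grip_force=20)

```text
t: 1.9
tool_pos: [0.4234, -0.3245, 0.1864]
orientation: [-3.117, -0.381, -0.003]
force: [0.8, 0.6, 0.2]
opening: 0.0176
gripper_force: 0.0
```

Request:
apply_moves(steps=[0,0,0,0,0,1,0,0,0,0,0,0,1,0,0,0,0,0,0,1,0,0,0,0,0,0,1,0,0,0,0,0,0,1,0,0,0,0,0,0,0,0])

```text
t: 2.4
tool_pos: [0.4194, -0.3288, 0.1863]
orientation: [3.109, -0.454, -0.0]
force: [-0.8, -0.4, -0.7]
opening: 0.0004
gripper_force: 0.0
```

```bash
cat > look.py <<'E'
from h import *
import sys
np.set_printoptions(precision=4,suppress=True)
from scipy.spatial.transform import Rotation as Ro
c=sys.argv[1]
s=robot.read_state();print(s["t"],s["tool_pos"],s["q"],s["force"],s["opening"]);print(Ro.from_rotvec(s["orientation"]).as_matrix())
im=eyes.read_camera(c);cv2.imwrite("pics/%s"%sys.argv[2],cv2.cvtColor(im,cv2.COLOR_RGB2BGR))
for n,z in(("press",.095),("edge",.08),("hinge",.08)):
    for k in eyes.place_of(c,"dark_box_"+n)[:2]: print(n,np.round(k["xy"]),round(k["conf"],2),atz(c,k["xy"],z))
E
python3 look.py wrist w1.png
```

```text
2.4 [ 0.4194 -0.3288  0.1863] [-0.7611 -0.0513  1.6746 -0.0001  1.5182  1.0996] [-0.7686 -0.4062 -0.7497] 0.0004444488942434419
[[ 0.9583 -0.2858 -0.    ]
 [-0.2858 -0.9583 -0.0001]
 [ 0.      0.0001 -1.    ]]
press [110.  98.] 0.9 [ 0.5222 -0.2371  0.095 ]
edge [116. 123.] 0.56 [ 0.5019 -0.2279  0.08  ]
```

View pics/w1.png

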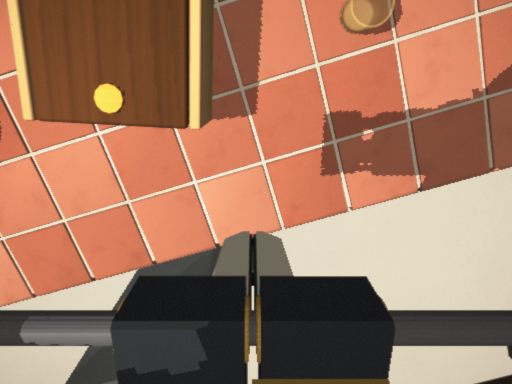

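The wrist view shows the disc at (108,98), matching the network. That gives a press point of (0.522,-0.237,0.095), consistent with the top view. The tool x axis lies along the box axis to within about 3°. Next I go above the disc.

Request:
apply_moves(steps=[0.6,-0.98,0,0,0,0,0,0.6,-0.98,0,0,0,0,0,0.6,-0.98,0,0,0,0,0,0.6,-0.98,0,0,0,0,0,0,0,0.9,0,0,0,0,0,0,0.8,0,0,0,0,0,0,0.5,0,0,0,0,0,0,0,0,0,0,0,0,0,0,0,0,0,0])

```text
t: 3.35
tool_pos: [0.521, -0.2355, 0.1195]
orientation: [-3.109, 0.443, 0.003]
force: [-0.3, -0.1, 1.1]
opening: 0.0008
gripper_force: 0.0
```

```bash
python3 look.py wrist w2.png
```

```text
3.35 [ 0.521  -0.2355  0.1195] [-0.5142  0.0976  1.6466  0.      1.3997  1.3399] [-0.3479 -0.1361  1.099 ] 0.0007675329757050493
[[ 0.9601 -0.2796 -0.002 ]
 [-0.2796 -0.9601  0.0011]
 [-0.0022 -0.0005 -1.    ]]
press [251. 209.] 0.77 [ 0.5223 -0.2361  0.095 ]
edge [248. 225.] 0.56 [ 0.5052 -0.2287  0.08  ]
hinge [263.   7.] 0.8 [ 0.6453 -0.2803  0.08  ]
```

View pics/w2.png

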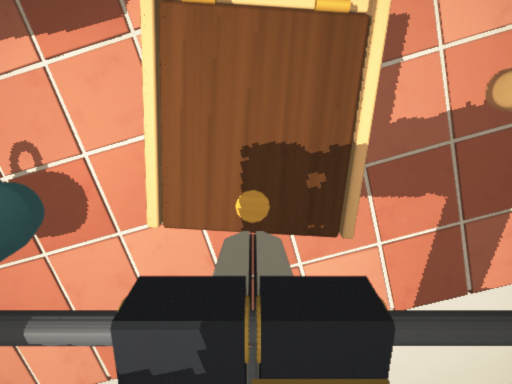

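The wrist view shows the fingertips directly above the disc at (252,206). The lid is rotated about 3° to the tool, so I trim that and press.

Request:
apply_moves(steps=[0.04,0,0.3,0,0,0.6,0,0,0,0.3,0,0,0,0,0,0,0.15,0,0,0,0,0,0,0.1,0,0,0,0,0,0,0.1,0,0,0,0,0,0,0.1,0,0,0,0,0,0,0,0,0,0,0,0,0,0,0,0,0,0])

```text
t: 4.22
tool_pos: [0.5229, -0.2362, 0.0887]
orientation: [-3.094, 0.543, 0.0]
force: [-0.3, 0.5, 0.5]
opening: 0.0006
gripper_force: 0.0
```

Request:
apply_moves(steps=[0,0,0.05,0,0,0,0,0,0,0,0,0,0,0,0,0,0.05,0,0,0,0,0,0,0,0,0,0,0])

```text
t: 4.55
tool_pos: [0.5229, -0.2362, 0.0856]
orientation: [-3.094, 0.543, 0.0]
force: [0.2, 0.3, -0.5]
opening: 0.0005
gripper_force: 0.0
```

```bash
python3 - <<'E'
from h import *
for i in range(3):
    s=robot.read_state();print(s["tool_pos"],s["force"])
    im=eyes.read_camera("side")
cv2.imwrite("pics/s2.png",cv2.cvtColor(cv2.resize(im[170:270,200:350],(750,500),interpolation=2),cv2.COLOR_RGB2BGR))
E
```

```text
[ 0.52289968 -0.23623514  0.0855879 ] [ 0.24473316  0.27074739 -0.52802342]
[ 0.52290167 -0.23621595  0.0856426 ] [-0.12803173 -0.21777054 -0.84441367]
[ 0.52291795 -0.23627106  0.0857013 ] [ 0.31579845  0.86140549 -0.27176617]
```

View pics/s2.png

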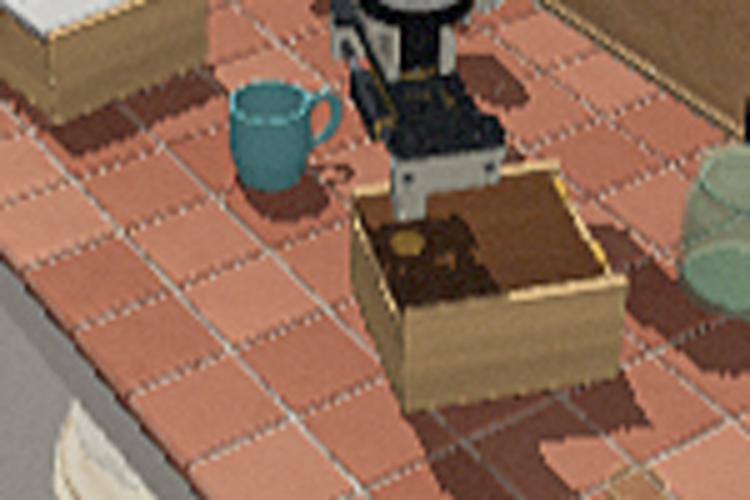

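The side crop shows the closed fingertips at crop (410,218), still above or short of the disc at crop (408,240), and the lid is still shut. I'll check this by projection.

```bash
python3 - <<'E'
from h import *
np.set_printoptions(precision=4,suppress=True)
def proj(c,X):
    k=eyes.calibration(c);p=np.array(k["K"])@(np.array(k["R"])@X+np.array(k["t"]));return p[:2]/p[2]
s=robot.read_state();T=np.array(s["tool_pos"]);print(s["q"],T,"tcp side px",proj("side",T),"top",proj("top",T))
p=(200+408/5,170+240/5)
print("disc side ray:",[atz("side",p,z) for z in(.065,.075,.085,.095)])
print("disc top ray:",[atz("top",(319,191),z) for z in(.075,.095)])
print("tri",tri([("side",p),("top",(319,191))]))
im=eyes.read_camera("wrist");cv2.imwrite("pics/w3.png",cv2.cvtColor(im,cv2.COLOR_RGB2BGR))
print("tcp wrist",proj("wrist",T))
hsv=cv2.cvtColor(im,cv2.COLOR_RGB2HSV)
E
```

```text
[-0.5137  0.1293  1.6759  0.      1.3363  1.4047] [ 0.5229 -0.2363  0.0858] tcp side px [280.0954 219.304 ] top [317.0953 190.8344]
disc side ray: [array([ 0.5476, -0.2121,  0.065 ]), array([ 0.54  , -0.2222,  0.075 ]), array([ 0.5323, -0.2324,  0.085 ]), array([ 0.5247, -0.2425,  0.095 ])]
disc top ray: [array([ 0.523 , -0.2443,  0.075 ]), array([ 0.5217, -0.2405,  0.095 ])]
tri [ 0.5233 -0.2415  0.0946]
tcp wrist [251.7793 222.836 ]
```

View pics/w3.png

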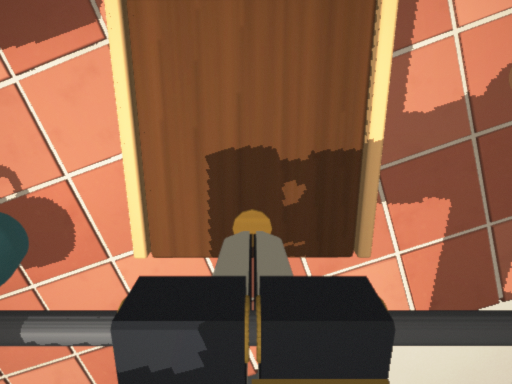

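The wrist view shows the tips at (253,234), while the reported TCP projects to (252,223). When shut, the fingers end about 10 mm behind the nominal TCP. Laterally they are centred on the disc, so I keep going down in small steps and watch the force.

Request:
apply_moves(steps=[0,0,0.15,0,0,0,0,0,0,0.05,0,0,0,0,0,0,0,0,0,0,0])

```text
t: 5.0
tool_pos: [0.5225, -0.236, 0.0789]
orientation: [-3.094, 0.543, 0.002]
force: [1.0, -0.3, -0.0]
opening: 0.0006
gripper_force: 0.0
```

Request:
apply_moves(steps=[0,0,0.07,0,0,0,0,0,0,0,0,0,0,0,0,0,0,0,0,0,0])

```text
t: 5.25
tool_pos: [0.5228, -0.2362, 0.0775]
orientation: [-3.094, 0.543, 0.0]
force: [-0.5, 0.5, 1.0]
opening: 0.0007
gripper_force: 0.0
```

Request:
apply_moves(steps=[0,0,0.07,0,0,0,0,0,0,0,0,0,0,0,0,0,0,0,0,0,0])

```text
t: 5.5
tool_pos: [0.5229, -0.2362, 0.0754]
orientation: [-3.094, 0.543, 0.0]
force: [-0.1, -0.0, 0.2]
opening: 0.0008
gripper_force: 0.0
```

```bash
python3 - <<'E'
from h import *
a=eyes.read_camera("side");b=eyes.read_camera("wrist")
A=cv2.resize(a[190:240,250:325],(795,530),interpolation=2)[:, :400];A=cv2.resize(a[190:250,250:300],(400,480),interpolation=2)
B=cv2.resize(b[170:290,200:300],(400,480),interpolation=2)
cv2.imwrite("pics/m1.png",cv2.cvtColor(np.hstack([A,B]),cv2.COLOR_RGB2BGR))
E
```

```text
(no output)
```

View pics/m1.png

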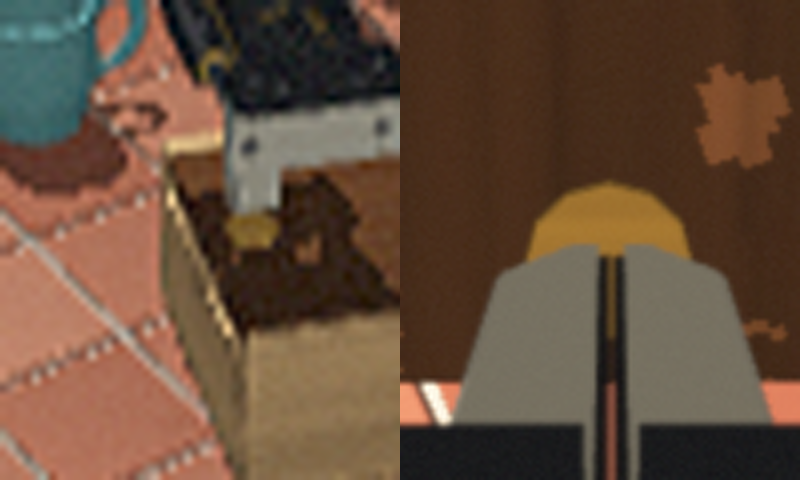

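The side crop shows the tip at crop (255,213), about 2 px above the disc centre at (255,230). The wrist crop shows the tips centred laterally on the disc. The gap is closing at a steady rate, with about 8 mm left, so I continue.

Request:
apply_moves(steps=[0,0,0.1,0,0,0,0,0,0,0.05,0,0,0,0,0,0,0,0,0,0,0])

```text
t: 5.85
tool_pos: [0.5226, -0.2361, 0.0704]
orientation: [-3.094, 0.543, 0.001]
force: [-0.3, 0.0, -0.5]
opening: 0.0004
gripper_force: 0.0
```

Request:
apply_moves(steps=[0,0,0.07,0,0,0,0,0,0,0,0,0,0,0,0,0,0,0,0,0,0])

```text
t: 6.1
tool_pos: [0.5228, -0.2362, 0.0687]
orientation: [-3.094, 0.543, 0.001]
force: [-0.6, -0.5, 0.6]
opening: 0.0004
gripper_force: 0.0
```

Request:
apply_moves(steps=[0,0,0.07,0,0,0,0,0,0,0,0,0,0,0,0,0,0,0,0,0,0])

```text
t: 6.35
tool_pos: [0.5228, -0.2362, 0.0667]
orientation: [-3.094, 0.543, 0.0]
force: [0.5, 0.1, 0.1]
opening: 0.0006
gripper_force: 0.0
```

Request:
apply_moves(steps=[0,0,0.07,0,0,0,0,0,0,0,0,0,0,0,0,0,0,0,0,0,0])

```text
t: 6.6
tool_pos: [0.5228, -0.2362, 0.0645]
orientation: [-3.094, 0.543, 0.001]
force: [0.8, 0.3, 0.2]
opening: 0.0002
gripper_force: 0.0
```

Request:
apply_moves(steps=[0,0,0.07,0,0,0,0,0,0,0,0,0,0,0,0,0,0,0,0,0,0])

```text
t: 6.85
tool_pos: [0.523, -0.2363, 0.0626]
orientation: [-3.094, 0.543, -0.0]
force: [0.3, -0.5, -0.2]
opening: 0.0004
gripper_force: 0.2
```

```bash
python3 - <<'E'
from h import *
a=eyes.read_camera("side");b=eyes.read_camera("wrist")
A=cv2.resize(a[190:250,250:300],(400,480),interpolation=2)
B=cv2.resize(b[170:290,200:300],(400,480),interpolation=2)
cv2.imwrite("pics/m2.png",cv2.cvtColor(np.hstack([A,B]),cv2.COLOR_RGB2BGR))
E
```

```text
(no output)
```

View pics/m2.png

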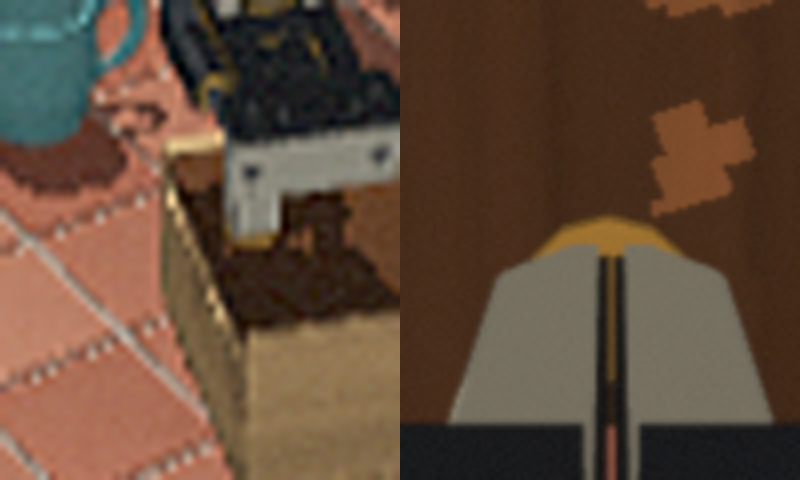

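The side crop shows the tip at (255,238), right over the disc. The wrist crop shows the tip's front face about 8 mm ahead of the disc centre, so the tip is centred on it. Contact is close.

Request:
apply_moves(steps=[0,0,0.07,0,0,0,0,0,0,0,0,0,0,0,0,0,0,0,0,0,0])

```text
t: 7.2
tool_pos: [0.5229, -0.2363, 0.0605]
orientation: [3.094, -0.543, -0.0]
force: [-0.2, 0.2, 1.4]
opening: 0.0003
gripper_force: 0.7
```

Request:
apply_moves(steps=[0,0,0.07,0,0,0,0,0,0,0,0,0,0,0,0,0,0,0,0,0,0])

```text
t: 7.45
tool_pos: [0.5229, -0.2363, 0.0583]
orientation: [-3.094, 0.543, 0.0]
force: [-0.3, -0.1, 1.6]
opening: 0.0002
gripper_force: 0.7
```

Request:
apply_moves(steps=[0,0,0.07,0,0,0,0,0,0,0,0,0,0,0,0,0,0,0,0,0,0])

```text
t: 7.7
tool_pos: [0.5228, -0.2363, 0.0561]
orientation: [-3.094, 0.543, 0.0]
force: [-1.0, 0.3, 1.7]
opening: 0.0007
gripper_force: 0.7
```

Request:
apply_moves(steps=[0,0,0.04,0,0,0,0,0,0,0,0,0,0,0,0,0,0,0,0,0,0])

```text
t: 7.95
tool_pos: [0.5229, -0.2363, 0.0555]
orientation: [3.094, -0.543, -0.0]
force: [-3.1, 0.5, 6.7]
opening: 0.0007
gripper_force: 3.4
```

Request:
apply_moves(steps=[0,0,0.04,0,0,0,0,0,0,0,0,0,0,0,0,0,0,0,0,0,0])

```text
t: 8.2
tool_pos: [0.523, -0.2363, 0.0553]
orientation: [3.094, -0.543, 0.0]
force: [-7.3, 3.1, 13.9]
opening: 0.0004
gripper_force: 7.2
```

It has reached the firm stop at about 14 N. Now I take the hand straight up and look.

Request:
apply_moves(steps=[0,0,-0.5,0,0,0,0,0,0,-1,0,0,0,0,0,0,-1,0,0,0,0,0,0,-1,0,0,0,0,0,0,-1,0,0,0,0,0,0,0,0,0,0,0,0,0,0,0,0,0,0])

```text
t: 8.78
tool_pos: [0.5246, -0.2371, 0.1915]
orientation: [3.093, -0.543, 0.008]
force: [-0.7, -0.0, -0.0]
opening: 0.0004
gripper_force: 0.0
```

```bash
python3 - <<'E'
from h import *
np.set_printoptions(precision=4,suppress=True)
s=robot.read_state();print(s["t"],s["tool_pos"],s["force"])
a=eyes.read_camera("side");b=eyes.read_camera("wrist")
for c in("side","wrist"):
    for n in("press","edge","hinge"):
        for k in eyes.place_of(c,"dark_box_"+n)[:1]: print(c,n,np.round(k["xy"],1),round(k["conf"],2),atz(c,k["xy"],.151))
A=cv2.resize(a[160:250,240:330],(400,400),interpolation=2)
B=cv2.resize(b,(400,300));B=np.vstack([B,np.zeros((100,400,3),np.uint8)])
cv2.imwrite("pics/m3.png",cv2.cvtColor(np.hstack([A,B]),cv2.COLOR_RGB2BGR))
E
```

```text
8.7833 [ 0.5246 -0.2371  0.1915] [-0.6666 -0.0094 -0.043 ]
side press [286.1 201. ] 0.75 [ 0.5507 -0.2302  0.151 ]
side edge [282.7 204. ] 0.66 [ 0.5305 -0.2381  0.151 ]
side hinge [314.3 218.9] 0.91 [ 0.5686 -0.3614  0.151 ]
wrist press [253. 173.] 0.91 [ 0.5435 -0.2444  0.151 ]
wrist edge [252.  206.5] 0.73 [ 0.5202 -0.2352  0.151 ]
wrist hinge [250.5  33.1] 0.69 [ 0.6295 -0.274   0.151 ]
```

View pics/m3.png

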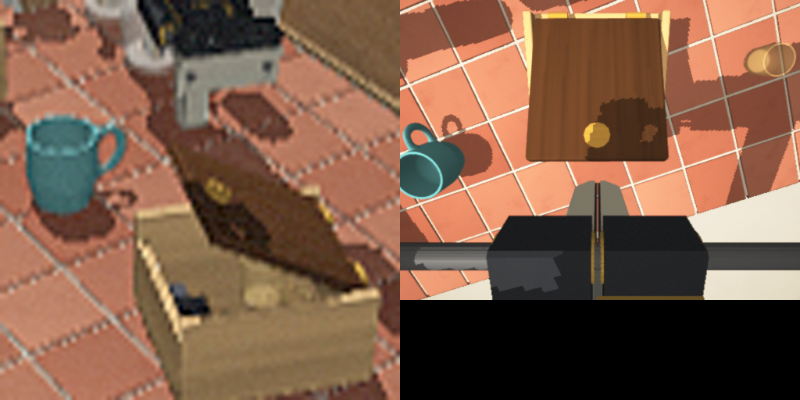

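The side and wrist crops show the dark lid ajar at about 0.5 rad, with the disc at wrist crop (597,135), and the hand clear above it. Next I back off toward the front and tilt the fingers 45° forward.

Request:
apply_moves(steps=[-0.78,0,0,0,0,0,0,-0.78,0,0,0,0,0,0,-0.78,0,0,0,0,0,0,0,0,0,0,1,0,0,0,0,0,0,1,0,0,0,0,0,0,1,0,0,0,0,0,0,1,0,0,0,0,0,0,1,0,0,0,0,0,0,1,0,0,0,0,0,0,1,0,0,0,0,0,0,0.5,0,0,0,0,0,0,0,0,0])

```text
t: 10.18
tool_pos: [0.4933, -0.2343, 0.179]
orientation: [2.777, -0.486, 1.096]
force: [-0.7, -0.4, -0.8]
opening: 0.0001
gripper_force: 0.0
```

```bash
cat > pl.py <<'E'
from h import *
from scipy.spatial.transform import Rotation as Ro
np.set_printoptions(precision=4,suppress=True)
u=np.array([.940,-.340]);H=np.array([.6413,-.279])
def plan():
    s=robot.read_state();p=np.array(s["tool_pos"]);M=Ro.from_rotvec(s["orientation"]).as_matrix()
    print(s["t"],p,s["q"],s["force"]);print(M)
    w=p[:2]-H;print("s",w@u,"lat",w@[-u[1],u[0]],"h",p[2]-.08)
    f=np.array([.707,-.707])
    for th in(.5,.65,.785,.95,1.1,1.25,1.4,1.55,1.65,1.75,1.8):
        r=.148 if th<=.785 else .133
        T=np.array([-r*np.cos(th),r*np.sin(th)])+(.015*f if th<.78 else 0)-.0075*.707+.032*f
        X=np.r_[H+T[0]*u,.08+T[1]];print(th,T,"tool units from here",M.T@(X-p)/.03)
if __name__=="__main__":plan()
E
python3 pl.py
```

```text
10.1833 [ 0.4933 -0.2343  0.179 ] [-0.748  -0.8907  2.4791  0.3641  0.8806  1.0345] [-0.6916 -0.4323 -0.7907]
[[ 0.6869 -0.3364  0.6441]
 [-0.252  -0.9417 -0.2231]
 [ 0.6816 -0.0091 -0.7316]]
s -0.15433456046253638 lat -0.008335354115769232 h 0.09904054534129193
0.5 [-0.102   0.0324] tool units from here [-0.2345 -0.251   2.8197]
0.65 [-0.0899  0.051 ] tool units from here [ 0.4825 -0.255   2.6397]
0.785 [-0.0874  0.0767] tool units from here [ 1.1267 -0.2624  2.0715]
0.95 [-0.06    0.0803] tool units from here [ 1.8742 -0.2599  2.605 ]
1.1 [-0.043   0.0906] tool units from here [ 2.5246 -0.2608  2.7396]
1.25 [-0.0246  0.0983] tool units from here [ 3.1476 -0.2607  2.9698]
1.4 [-0.0053  0.1031] tool units from here [ 3.7291 -0.2597  3.2906]
1.55 [0.0146 0.105 ] tool units from here [ 4.2561 -0.2577  3.6947]
1.65 [0.0278 0.1047] tool units from here [ 4.5712 -0.2558  4.006 ]
1.75 [0.041  0.1029] tool units from here [ 4.8537 -0.2536  4.3472]
1.8 [0.0475 0.1016] tool units from here [ 4.9818 -0.2523  4.528 ]
```

Request:
apply_moves(steps=[0,-0.13,0.6,0,0,0,0,-0.3,-0.13,0.5,0,0,0,0,-0.3,0,0.3,0,0,0,0,0,0,0,0,0,0,0,0,0,0,0,0,0,0])

```text
t: 10.6
tool_pos: [0.5118, -0.2318, 0.1408]
orientation: [2.776, -0.482, 1.097]
force: [-0.4, 0.3, 0.8]
opening: 0.0005
gripper_force: 0.0
```

```bash
python3 pl.py
```

```text
10.6 [ 0.5118 -0.2318  0.1408] [-0.6965 -0.7783  2.4937  0.3669  0.7422  1.0345] [-0.3757  0.2791  0.7541]
[[ 0.6868 -0.3345  0.6452]
 [-0.2489 -0.9424 -0.2236]
 [ 0.6829 -0.007  -0.7305]]
s -0.1377911713149361 lat 0.0003666388321683145 h 0.06083537982659344
0.5 [-0.102   0.0324] tool units from here [0.2283 0.026  1.5096]
0.65 [-0.0899  0.051 ] tool units from here [0.9456 0.024  1.3308]
0.785 [-0.0874  0.0767] tool units from here [1.5907 0.0185 0.7636]
0.95 [-0.06    0.0803] tool units from here [2.3373 0.0231 1.2984]
1.1 [-0.043   0.0906] tool units from here [2.9875 0.024  1.434 ]
1.25 [-0.0246  0.0983] tool units from here [3.6101 0.0259 1.6653]
1.4 [-0.0053  0.1031] tool units from here [4.1911 0.0286 1.9871]
1.55 [0.0146 0.105 ] tool units from here [4.7174 0.0321 2.392 ]
1.65 [0.0278 0.1047] tool units from here [5.0321 0.0348 2.7038]
1.75 [0.041  0.1029] tool units from here [5.314  0.0378 3.0455]
1.8 [0.0475 0.1016] tool units from here [5.4418 0.0394 3.2265]
```

Request:
apply_moves(steps=[-0.08,0,0.75,0,0,0,0,-0.07,0,0.75,0,0,0,0,0,0,0,0,0,0,0,0.3,0,-0.04,0,0,0,0,0.3,0,-0.04,0,0,0,0,0.3,0,-0.04,0,0,0,0,0.3,0,-0.04,0,0,0,0,0,0,0,0,0,0,0])

```text
t: 11.27
tool_pos: [0.562, -0.2509, 0.1387]
orientation: [2.768, -0.481, 1.107]
force: [0.4, 0.1, 0.6]
opening: 0.0006
gripper_force: 0.0
```

```bash
python3 pl.py; python3 - <<'E'
from h import *
for c in("side","top"):
    eyes.read_camera(c)
    for n in("edge","press"):
        for k in eyes.place_of(c,"dark_box_"+n)[:1]:
            o,d=ray(c,k["xy"]);print(c,n,np.round(k["xy"],1),k["conf"])
E
```

```text
11.2667 [ 0.562  -0.2509  0.1387] [-0.6432 -0.5375  2.3637  0.3702  0.6114  1.0448] [0.4293 0.1281 0.5787]
[[ 0.6816 -0.3354  0.6503]
 [-0.2461 -0.9421 -0.2279]
 [ 0.6891 -0.0047 -0.7247]]
s -0.0840514596119858 lat -0.0005336831660893447 h 0.05874336359577302
0.5 [-0.102   0.0324] tool units from here [-1.0352 -0.0167  0.2264]
0.65 [-0.0899  0.051 ] tool units from here [-0.3165 -0.0176  0.0537]
0.785 [-0.0874  0.0767] tool units from here [ 0.3335 -0.0211 -0.5079]
0.95 [-0.06    0.0803] tool units from here [ 1.0755 -0.0171  0.0332]
1.1 [-0.043   0.0906] tool units from here [ 1.7245 -0.0158  0.1744]
1.25 [-0.0246  0.0983] tool units from here [ 2.3451 -0.0139  0.4111]
1.4 [-0.0053  0.1031] tool units from here [ 2.9233 -0.0114  0.7378]
1.55 [0.0146 0.105 ] tool units from here [ 3.4461 -0.0083  1.1473]
1.65 [0.0278 0.1047] tool units from here [ 3.7581 -0.006   1.4617]
1.75 [0.041  0.1029] tool units from here [ 4.0371 -0.0035  1.8058]
1.8 [0.0475 0.1016] tool units from here [ 4.1633 -0.0022  1.9879]
side edge [281.8 199.1] 0.8
top edge [327.1 180.3] 0.63
top press [328.3 176.9] 0.75
```

Request:
apply_moves(steps=[0.36,0,0.01,0,0,0,0,0.36,0,0.01,0,0,0,0,0.36,0,0.01,0,0,0,0,0.32,0,0.07,0,0,0,0,0.32,0,0.07,0,0,0,0])

```text
t: 11.98
tool_pos: [0.598, -0.263, 0.164]
orientation: [2.775, -0.483, 1.098]
force: [-1.5, 0.4, -0.4]
opening: 0.0004
gripper_force: 0.6
```

```bash
cat > chk.py <<'E'
from h import *
from pl import u,H
g={}
for c in("side","top"):
    im=eyes.read_camera(c)
    for n in("edge","press"):
        for k in eyes.place_of(c,"dark_box_"+n)[:1]:
            # intersect ray with the box mid-plane (through hinge, containing u and z)
            o,d=ray(c,k["xy"]);nn=np.array([-u[1],u[0],0]);t=((np.r_[H,0]-o)@nn)/(d@nn);X=o+t*d
            s=(X[:2]-H)@u;print(c,n,np.round(k["xy"],1),round(k["conf"],2),"s,h",round(s,3),round(X[2]-.08,3),"angle",round(np.arctan2(X[2]-.08,-s),2))
            g.setdefault(n,[]).append((c,k["xy"]))
for n in g:
    if len(g[n])==2:X=tri(g[n]);s=(X[:2]-H)@u;print(n,X,s,X[2]-.08,"angle",np.arctan2(X[2]-.08,-s))
E
python3 pl.py|head -5;python3 chk.py
```

```text
11.9833 [ 0.598 -0.263  0.164] [-0.6111 -0.4232  2.234   0.3255  0.6232  1.1091] [-1.5403  0.3564 -0.3669]
[[ 0.6863 -0.3352  0.6454]
 [-0.2493 -0.9421 -0.2243]
 [ 0.6833 -0.007  -0.7301]]
s -0.04610154171772076 lat 0.0003147366525484918 h 0.08400139616394388
side edge [204.6 167.7] 0.58 s,h -0.373 0.252 angle 0.59
side press [305.3 190. ] 0.61 s,h -0.04 0.118 angle 1.24
top edge [336.2 166.5] 0.65 s,h -0.07 0.191 angle 1.22
top press [329.3 164.9] 0.92 s,h -0.048 0.073 angle 0.98
edge [ 0.4273 -0.1882  0.3555] -0.23201710880048051 0.27552242739092536 angle 0.8709072315577479
press [ 0.5981 -0.2588  0.1939] -0.047437391791683194 0.11390058756058143 angle 1.176163709121355
```

Request:
apply_moves(steps=[0.31,0,0.12,0,0,0,0,0.31,0,0.12,0,0,0,0,0.29,0,0.16,0,0,0,0,0.29,0,0.16,0,0,0,0,0.26,0,0.2,0,0,0,0,0.26,0,0.2,0,0,0,0,0.31,0,0.31,0,0,0,0,0,0,0,0,0,0,0])

```text
t: 12.95
tool_pos: [0.6679, -0.2887, 0.1838]
orientation: [2.767, -0.482, 1.11]
force: [0.0, -1.0, 12.5]
opening: 0.0006
gripper_force: 5.8
```

```bash
python3 pl.py;python3 chk.py
```

```text
12.95 [ 0.6679 -0.2887  0.1838] [-0.5683 -0.211   2.0358  0.2897  0.5876  1.1666] [ 0.0151 -1.0266 12.52  ]
[[ 0.6801 -0.3359  0.6516]
 [-0.2465 -0.9419 -0.2282]
 [ 0.6904 -0.0054 -0.7234]]
s 0.028298940866879174 lat -0.00011976326840677444 h 0.10382620679349595
0.5 [-0.102   0.0324] tool units from here [-4.7835 -0.0108 -1.2751]
0.65 [-0.0899  0.051 ] tool units from here [-4.0644 -0.0123 -1.4465]
0.785 [-0.0874  0.0767] tool units from here [-3.4134 -0.0166 -2.0069]
0.95 [-0.06    0.0803] tool units from here [-2.6723 -0.0131 -1.4644]
1.1 [-0.043   0.0906] tool units from here [-2.0236 -0.0124 -1.322 ]
1.25 [-0.0246  0.0983] tool units from here [-1.4035 -0.011  -1.0842]
1.4 [-0.0053  0.1031] tool units from here [-0.8259 -0.0089 -0.7565]
1.55 [0.0146 0.105 ] tool units from here [-0.3038 -0.0063 -0.346 ]
1.65 [0.0278 0.1047] tool units from here [ 0.0076 -0.0042 -0.031 ]
1.75 [0.041  0.1029] tool units from here [ 0.286  -0.0019  0.3136]
1.8 [0.0475 0.1016] tool units from here [ 0.4119 -0.0007  0.4959]
side edge [321.7 179.9] 0.63 s,h 0.016 0.15 angle 1.68
side press [325.9 186.1] 0.85 s,h 0.034 0.122 angle 1.84
top edge [342.2 137.6] 0.81 s,h 0.025 0.137 angle 1.75
top press [339.5 138.7] 0.91 s,h 0.03 0.098 angle 1.87
edge [ 0.6607 -0.2832  0.2288] 0.019648593122531106 0.14882352772659613 angle 1.7020632611654651
press [ 0.6699 -0.2871  0.2001] 0.029637516613611324 0.12008847206677749 angle 1.8127584666403669
```

```bash
python3 - <<'E'
from h import *
a=eyes.read_camera("side");b=eyes.read_camera("wrist");t=eyes.read_camera("top")
A=cv2.resize(a[160:260,250:350],(500,500),interpolation=2)
B=cv2.resize(b,(300,225));T=cv2.resize(t[110:220,270:390],(300,275),interpolation=2)
cv2.imwrite("pics/m4.png",cv2.cvtColor(np.hstack([A,np.vstack([B,T])]),cv2.COLOR_RGB2BGR))
s=robot.read_state();print(s["t"],s["force"],s["wrist_torque"],s["joint_torque"])
E
```

```text
13.4 [ 0.15003659  0.10359355 10.921033  ] [-0.30264264 -1.04434682  0.04937921] [-3.40418341e-01 -3.24928558e+01 -4.27057099e+01  3.59398713e-01
 -1.88810527e+00  6.22617066e-03]
```

View pics/m4.png

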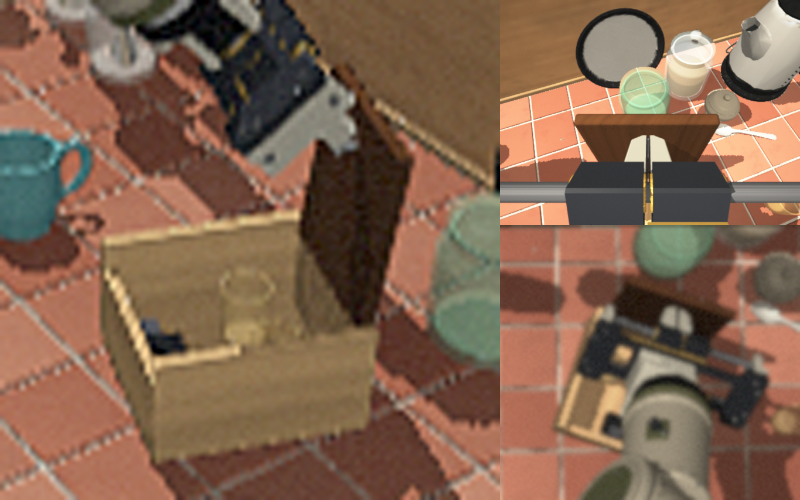

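The last view shows the lid a little past upright with the fingertips on its underside near the top edge. The bystanders are untouched. I continue pushing back to the stop, going slightly upward to ease the 11 N vertical load.

Request:
apply_moves(steps=[0.19,0,0.04,0,0,0,0,0,0,0,0,0,0,0])

```text
t: 13.57
tool_pos: [0.6698, -0.289, 0.183]
orientation: [2.772, -0.482, 1.102]
force: [1.0, -0.6, 3.2]
opening: 0.0002
gripper_force: 1.8
```

Request:
apply_moves(steps=[0.15,0,0.08,0,0,0,0,0,0,0,0,0,0,0])

```text
t: 13.73
tool_pos: [0.6736, -0.2901, 0.1818]
orientation: [2.775, -0.483, 1.097]
force: [-1.1, 0.5, -0.2]
opening: 0.0008
gripper_force: 0.4
```

```bash
python3 pl.py|head -5;python3 chk.py
```

```text
13.7333 [ 0.6736 -0.2901  0.1818] [-0.564  -0.1855  2.0122  0.2812  0.5947  1.1771] [-1.059   0.5067 -0.2335]
[[ 0.6865 -0.3352  0.6452]
 [-0.2494 -0.9421 -0.2241]
 [ 0.683  -0.007  -0.7304]]
s 0.03409776037058831 lat 0.0005830542435930935 h 0.10183804033403455
side edge [322.6 184.7] 0.97 s,h 0.022 0.13 angle 1.73
side press [324.5 187. ] 0.93 s,h 0.029 0.119 angle 1.81
top edge [343.9 138.1] 0.87 s,h 0.017 0.166 angle 1.68
top press [341.2 137.7] 0.57 s,h 0.028 0.121 angle 1.8
edge [ 0.6612 -0.2911  0.2138] 0.02283499869174146 0.1338026449772669 angle 1.7398296135064517
press [ 0.6685 -0.2892  0.1995] 0.029004535435767965 0.1195248974657968 angle 1.8088598424189626
```

Request:
apply_moves(steps=[0.11,0,0.09,0,0,0,0,0,0,0,0,0,0,0])

```text
t: 14.2
tool_pos: [0.6779, -0.2916, 0.1825]
orientation: [2.775, -0.483, 1.098]
force: [-1.6, 1.3, -0.7]
opening: 0.0004
gripper_force: 0.7
```

Request:
apply_moves(steps=[0.1,0,0.1,0,0,0,0,0,0,0,0,0,0,0])

```text
t: 14.37
tool_pos: [0.6808, -0.2925, 0.1817]
orientation: [2.777, -0.482, 1.094]
force: [-24.0, 7.8, 10.2]
opening: 0.0003
gripper_force: 13.0
```

Request:
apply_moves(steps=[0.1,0,0.1,0,0,0,0,0,0,0,0,0,0,0])

```text
t: 14.53
tool_pos: [0.6825, -0.293, 0.181]
orientation: [2.781, -0.48, 1.088]
force: [-71.9, 24.0, 34.4]
opening: 0.0003
gripper_force: 40.5
```

It is at the stop. Backing off now.

Request:
apply_moves(steps=[-0.15,0,-0.15,0,0,0,0,-0.2,0,-0.3,0,0,0,0,-0.4,0,-0.6,0,0,0,0,-0.4,0,-0.8,0,0,0,0,-0.2,0,-0.9,0,0,0,0,0,0,-0.9,0,0,0,0,0,0,0,0,0,0,0,0,0,0,0,0,0,0])

```text
t: 15.2
tool_pos: [0.5883, -0.2607, 0.2384]
orientation: [2.769, -0.482, 1.106]
force: [-0.1, -0.3, -0.5]
opening: 0.0004
gripper_force: 0.0
```

```bash
python3 pl.py|head -5;python3 chk.py; python3 - <<'E'
from h import *
eyes.read_camera("top")
for n in("mug","cup","tea_glass","white_box_press"):
    for k in eyes.place_of("top",n)[:1]:print(n,k)
E
```

```text
15.2 [ 0.5883 -0.2607  0.2384] [-0.6211 -0.5357  2.1757  0.2772  0.7826  1.1705] [-0.1246 -0.3065 -0.4782]
[[ 0.6823 -0.3357  0.6494]
 [-0.247  -0.942  -0.2274]
 [ 0.6881 -0.0052 -0.7256]]
s -0.056071421856178645 lat -0.0008485911146471372 h 0.15836473446724364
side edge [323.2 182.9] 0.7 s,h 0.023 0.137 angle 1.74
side press [326.5 185.1] 0.74 s,h 0.036 0.126 angle 1.85
top edge [346.6 135.8] 0.78 s,h 0.018 0.194 angle 1.66
top press [339.1 138.6] 0.97 s,h 0.032 0.091 angle 1.91
edge [ 0.6632 -0.2948  0.2233] 0.02600351270513934 0.14333862806960812 angle 1.750257732384175
press [ 0.671  -0.2862  0.2029] 0.03035477433602665 0.1228943740434265 angle 1.8129484301288614
mug {'xy': [245.7, 178.9], 'conf': 0.82}
cup {'xy': [108.5, 217.8], 'conf': 0.76}
tea_glass {'xy': [384.8, 185.7], 'conf': 0.52}
```

The lid measures 1.75 rad, the hand is clear at zero force, and the bystanders are where they started. Handing in.

```bash
python3 -c "
from plant import robot
print(robot.close_job())"
```

```text
the job is handed in; nothing more can be done
None
```

The dark-lidded box is open: I pressed its brass disc, it sprang ajar, and I pushed the lid back to its stop (measured about 1.75 rad). The last push peaked at about 83 N at the wrist against the 120 N limit; the hand ended clear, with the mug, cup and glass unmoved and the white box never approached.

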